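Pack the hearing-aid care caddy

ROBOT

A 7-joint arm with a two-finger parallel gripper is mounted at the origin on the work surface. World frame = base frame: x ahead of the robot, y to its left, z up, the work surface at z = 0. Lengths are in m, angles in degrees, forces in N, time in s.
With the tool pointing down it reaches from about 0.425 to 0.875 m from the base axis. Payload 4.7 kg.
Tool frame: the origin (TCP) lies at the very end of the fingers, on their centre line; the grasp point (between the pads) lies 19 mm behind it; z points along the fingers, y is the direction in which the jaws open and shut (so a half turn about z gives the same grasp; the last joint's range is limited). The gripper opens to 87 mm and grips with 3 to 60 N. Pads are 19 mm wide; open, the fingers measure 117 mm over their backs; the gripper's body (75 mm by 190 mm) begins 51 mm behind the grasp point.
Start: joints at [77.871, 18.392, -4.016, 83.108, 1.295, 78.541, -3.26], TCP at [0.146, -0.634, 0.223] pointing down, gripper open.
Joint ranges: [-163.93, 163.93], [-17.29, 119.83], [-79.2, 71.16], [3.27, 140.29], [-89.18, 269.18], [5.43, 117.66], [-154.24, 154.24]. Speed limits (degrees/s): [147.25, 147.25, 180, 180, 180, 180, 180].

INTERFACE

Orientations are given as [roll, pitch, yaw] about the fixed x, y, z axes, in that order (R = Rz(yaw) Ry(pitch) Rx(roll)).
In Python, from cell import monitor, imaging, ticket, spot_in, pinpoint gives the robot as it stands.
- The arm moves only by the tool servo_tool, never from a script. Its argument "targets" is a list of rows, each a list of 5 numbers: the opening in per cent of the stroke, from 0 (shut) to 100 (fully open), then the shift along the tool's x, y, z in m, then the turn about the tool's z in rad. In form: [[grip, dx, dy, dz, turn], ...]. A call has 1 to 5 rows; each row is the pose to reach, as a shift and turn from the pose commanded when the call began, along the tool's axes at that moment; what a row does not reach only later rows make up. A row lasts 1/8 s, in which the tool goes at most 62.5 mm and 10.7 degrees, less where a joint would pass 70% of its speed; a pose out of reach is approached as far as the arm can. A call with a gripper value outside its range is refused whole. The fingers move at their own pace and stop on an object; "grip_force" is the grip in N (left out, the last holds). Time passes only in rows, so rows that repeat a pose let the fingers close. It gives the time, the measured TCP pose, the force and the opening at its end, in the units of the state.
- monitor.get_obs(): the state, without advancing time (a new reading comes with each control period).
- imaging.read_camera(name): name is "side" or "top" or "wrist"; returns a dict with "frame" (480x640x3 uint8, blue, green, red), "depth" (480x640 float32, m along the optical axis (not along the pixel's ray), 0 where there is no reading), "K" (3x3 intrinsics, pixels), "world_from_camera" (4x4, takes a point from camera to world coordinates). Camera axes: x right, y down, z forward; pixel columns grow to the right and rows downward; lengths in m; the calibration is good to about 2 mm. A picture is of the moment at which its call begins.
- ticket.sign_off(): hands the job in, once; it reports no verdict.
Trained networks look in the newest picture that a camera, given by its name, has taken for a name from the list of things; names that differ only in an ending like _2 or _b are one class to them, and where a whole thing is asked for, a point or a joint stands for the part that bears it (a point fixed in the world has none). Each returns a list of dicts, best first, with "confidence" (0 to 1); they miss things now and then, are a little off and sometimes report something else, mostly with a low value. They report only what shows in the picture. A call takes as long as a camera call. They do not tell look-alikes from the thing itself.
- spot_in(camera, label): "at" ([column, row] in pixels, amid what is visible of it).
- pinpoint(camera, label): "at" ([column, row] in pixels: a listed point, or the origin of a listed thing).
The state is a dict: "time_s": time; "qpos": joint angles; "joint_velocities": joint speeds; "effort": joint torques, N m; "tool_pos": TCP position; "tool_rot": TCP orientation; "force": force on the tool from outside, world axes, zero at the start; "wrist_torque": the same for the moment, N m; "grip_width": finger opening in m.
Only numpy, scipy, OpenCV 4.12 (cv2) and the standard library are available. Lean on these libraries where they do the work, as an engineer would, in place of code of your own. Each camera call takes 0.05 s, during which the arm holds its last target.

TASK

Pack the care caddy for the next hearing-aid fitting: stand the pump spray bottle upright in the narrow round cup, stand the wide drying jar in the wide round dish, set the grey charging case flat in the square bin and lay the capped brush flat in the long trough, each resting on the floor of its own place. Leave the screw-cap bottle and the small jar standing where they are on the bench.

Things in the scene. Friction and masses are not known exactly. Their poses are not given: they have to be found in the camera images.
- spray: The spray bottle: white round plastic bottle, body 32 mm in diameter up to 64 mm, then a sloping shoulder and a slim white pump head with a small side nozzle (all within 14 mm of the axis), 94 mm tall in all; stands upright, about 60 g. Origin at the centre of its underside, z up, nozzle towards +x.
- dry_jar: The drying jar: wide round jar, 51 mm in diameter, 62 mm tall, pale grey body with a ribbed white screw lid; the wider and taller of the two jars, about 90 g. Origin at the centre of its underside, z up.
- charger: The charging case: closed grey box with rounded edges and a dark seam, 56 mm long (x), 44 mm wide (y), 40 mm tall, about 100 g. Origin at the centre of its underside, z up.
- brush: The capped cleaning brush, lying flat: square-section grey handle 18 by 18 mm with black ribs and a clear cap (16 by 16 mm) over the bristles, 100 mm long along x, cap towards +x, about 30 g. Origin at its middle, on its axis, 9 mm above what it lies on; the handle reaches from x = -50 to +12 mm and is the place to grip.
- cap_bottle: Look-alike that stays: white bottle with the same 32 mm body as the spray bottle but a broad plain ribbed screw cap (29 mm) and no nozzle, 84 mm tall. Origin at the centre of its underside, z up.
- small_jar: Look-alike that stays: the smaller jar, 38 mm in diameter, 42 mm tall, same grey body and white lid as the drying jar. Origin at the centre of its underside, z up.
- cup: Narrow round cup for the spray bottle: 48 mm inside diameter, 56 mm outside, inner floor 3 mm, rim 27 mm above its origin. One of four fixed grey inserts in a row (any order, 82 mm pitch) in a purple open caddy 340 by 138 mm, rim 22 mm above the table; all turned together. Origin at the centre of its underside, 4 mm above the table; z up, x across the caddy (short way), y along the row.
- dish: Wide round dish for the drying jar: 69 mm inside diameter, 77 mm outside, inner floor 3 mm and rim 15 mm above its origin. In the caddy row as the cup is; origin at the centre of its underside, 4 mm above the table, axes as the cup.
- square_bin: Shallow square bin for the charging case: 72 by 72 mm inside, 80 by 80 mm outside, inner floor 3 mm and rim 15 mm above its origin. In the caddy row as the cup is; origin at the centre of its underside, 4 mm above the table, axes as the cup.
- trough: Long narrow trough for the brush: inside 116 mm along x (across the caddy) by 40 mm along y, outside 124 by 48 mm, inner floor 3 mm and rim 9 mm above its origin. In the caddy row as the cup is; origin at the centre of its underside, 4 mm above the table, axes as the cup.
There are look-alikes about, which are no part of the job. What is shaped like the brush but purple is not meant.

How it is judged (in metres and radians):
At the end, for the whole second after the job is handed in: Each rests, still, on the floor of its insert: spray within 12 mm of the cup axis, jar 14 mm of the dish, case 22 mm of the bin, brush 18 mm and 0.3 rad of the trough; heights within 4 mm, upright within 0.12 rad. Screw-cap bottle and small jar upright within 20 mm of their start (horizontal distance between spray and cup below 0.012 m and z of spray in the frame of cup between -0.001 and 0.007 m and linear speed of each of spray, dry_jar, charger, brush below 0.02 m/s and angular speed of each of spray, dry_jar, charger, brush below 0.2 rad/s and angle between each of spray, dry_jar, charger, cap_bottle, small_jar's own z axis and vertical below 0.12 rad and horizontal distance between dry_jar and dish below 0.014 m and z of dry_jar in the frame of dish between -0.001 and 0.007 m and horizontal distance between charger and square_bin below 0.022 m and z of charger in the frame of square_bin between -0.001 and 0.007 m and horizontal distance between brush and trough below 0.018 m and z of brush in the frame of trough between 0.008 and 0.016 m and angle between the x axis of brush and the x axis of trough, either way round below 0.3 rad and distance of each of cap_bottle, small_jar from where it was at the start of the episode below 0.02 m); the robot touches nothing.
It fails at once if the screw-cap bottle is carried off or knocked over (distance of cap_bottle from where it was at the start of the episode above 0.04 m or angle between cap_bottle's own z axis and vertical above 0.6 rad).
It fails at once if the small jar is carried off or knocked over (distance of small_jar from where it was at the start of the episode above 0.04 m or angle between small_jar's own z axis and vertical above 0.6 rad).
It also fails if it takes over 96 s, if anything falls off the work surface, if the arm or the gripper's body presses on something with over 40 N, if the wrist force passes 120 N, or if a joint passes its speed limit or range.

## Working session

There is one attempt and no reset: what is moved stays moved. The work goes in short steps, Python scripts to look and compute and a tool call to move; the robot and the scene stay as the last step left them, time stands still between calls to the robot, and variables do not carry over. Pictures are saved under pics/ and viewed, and the job is handed in when it is done.

Besides the shell and the picture viewer there is one more tool, called after "Call:" as name(argument=value, ...) on one line, values as JSON. servo_tool: Moves the arm, as the interface text tells. Its arguments: {"type":"object","properties":{"targets":{"type":"array","items":{"type":"array","items":{"type":"number"}}},"grip_force":{"type":"number"}},"required":["targets"]}

```bash
ls; mkdir -p pics
cat > h.py <<'E'
import numpy as np, cv2
from cell import monitor, imaging, ticket, spot_in, pinpoint
def shot(n):
    return imaging.read_camera(n)
def pt(c,u,v,z=None,d=None):
    K=c["K"];T=c["world_from_camera"]
    r=np.array([(u-K[0,2])/K[0,0],(v-K[1,2])/K[1,1],1.0])
    if z is not None:
        w=T[:3,:3]@r; s=(z-T[2,3])/w[2]; return T[:3,3]+s*w
    if d is None: d=c["depth"][int(round(v)),int(round(u))]
    return T[:3,:3]@(r*d)+T[:3,3]
def cloud(c):
    K=c["K"];T=c["world_from_camera"];d=c["depth"]
    v,u=np.mgrid[:480,:640]
    P=np.stack([(u-K[0,2])/K[0,0]*d,(v-K[1,2])/K[1,1]*d,d],-1)@T[:3,:3].T+T[:3,3]
    P[d<=0]=np.nan
    return P
E
python3 - <<'E'
from h import *
o=monitor.get_obs()
for k in o: print(k,np.round(o[k],3))
for n in("side","top","wrist"):
    c=shot(n); cv2.imwrite(f"pics/{n}0.png",c["frame"]); np.savez(f"{n}0.npz",**c)
    print(n,np.round(c["world_from_camera"],3).tolist(),c["K"][0,0])
    for l in "spray dry_jar charger brush cap_bottle small_jar cup dish square_bin trough".split():
        r=pinpoint(n,l)
        print(l,[(np.round(x["at"]).tolist(),round(x["confidence"],2)) for x in r[:4]])
print(monitor.get_obs()["time_s"])
E
```

```text
pics
time_s 0.0
qpos [77.869 18.438 -4.016 83.176  1.295 78.54  -3.26 ]
joint_velocities [ 0.034 -0.005 -0.     0.039 -0.011 -0.002 -0.044]
effort [-1.0000e-03 -4.9129e+01 -4.0400e-01 -3.1254e+01 -6.4000e-02  4.4000e-02
  0.0000e+00]
tool_pos [ 0.145 -0.633  0.221]
tool_rot [-1.79891e+02  6.00000e-03  1.29400e+01]
force [-0.672  0.563 -0.   ]
wrist_torque [ 0.001 -0.002 -0.036]
grip_width 0.087
side [[-0.853, -0.239, 0.464, -0.01], [-0.521, 0.435, -0.734, 0.708], [-0.026, -0.868, -0.496, 0.536], [0.0, 0.0, 0.0, 1.0]] 442.2441239898922
spray [([183.0, 366.0], 0.72), ([340.0, 254.0], 0.39)]
dry_jar [([276.0, 321.0], 0.57)]
charger [([338.0, 253.0], 0.8), ([222.0, 284.0], 0.39)]
brush [([328.0, 211.0], 0.75), ([303.0, 276.0], 0.67), ([158.0, 322.0], 0.59), ([322.0, 381.0], 0.57)]
cap_bottle [([370.0, 225.0], 0.78), ([259.0, 248.0], 0.6)]
small_jar [([375.0, 197.0], 0.74)]
cup [([222.0, 285.0], 0.94)]
dish [([259.0, 248.0], 0.79)]
square_bin [([273.0, 228.0], 0.65), ([277.0, 322.0], 0.61)]
trough [([242.0, 264.0], 0.95)]
top [[-0.022, -0.991, 0.134, 0.288], [-0.999, 0.027, 0.032, -0.017], [-0.035, -0.133, -0.99, 1.157], [0.0, 0.0, 0.0, 1.0]] 607.6459815212376
spray [([133.0, 220.0], 0.74)]
dry_jar [([358.0, 141.0], 0.32)]
charger [([356.0, 236.0], 0.57)]
brush [([440.0, 175.0], 0.97), ([160.0, 335.0], 0.82), ([282.0, 237.0], 0.78), ([152.0, 160.0], 0.64)]
cap_bottle [([236.0, 167.0], 0.73)]
small_jar [([521.0, 199.0], 0.94)]
cup [([233.0, 166.0], 0.85)]
dish [([314.0, 150.0], 0.58), ([212.0, 258.0], 0.38)]
square_bin [([357.0, 137.0], 0.92)]
trough [([273.0, 156.0], 0.64)]
wrist [[0.224, -0.933, -0.282, 0.224], [-0.975, -0.214, -0.066, -0.615], [0.001, 0.29, -0.957, 0.384], [0.0, 0.0, 0.0, 1.0]] 340.79854561725
spray []
dry_jar []
charger []
brush []
cap_bottle []
small_jar []
cup []
dish []
square_bin []
trough []
1.65
```

View pics/side0.png

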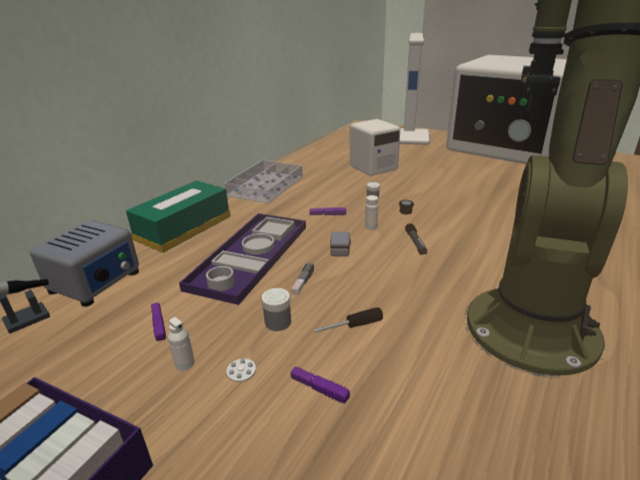

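View pics/top0.png

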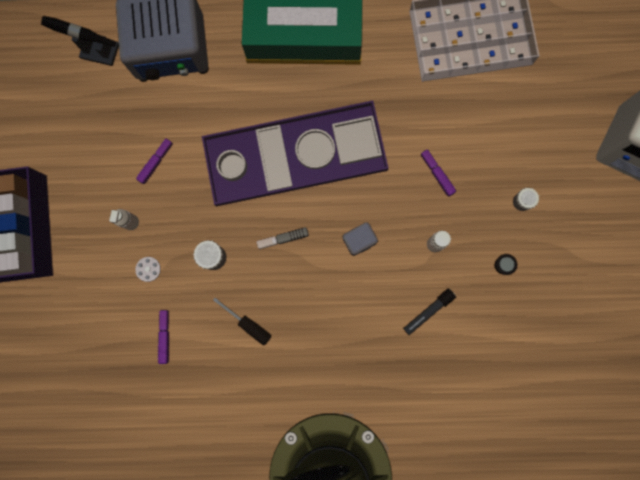

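```bash
cat > m.py <<'E'
from h import *
o={"spray":(124,219),"dry_jar":(208,254),"charger":(360,238),"brush":(282,238),"cap_bottle":(439,240),"small_jar":(527,199),"cup":(231,164),"trough":(274,158),"dish":(315,149),"bin":(357,139)}
T=dict(np.load("top0.npz"));S=dict(np.load("side0.npz"))
PT=cloud(T).reshape(-1,3);PS=cloud(S).reshape(-1,3)
print("table z",np.nanmedian(PT[:,2]),np.nanmedian(PS[:,2]))
for k,(u,v) in o.items():
    p=pt(T,u,v)
    print(k,"top ray/depth",np.round(p,4))
    if k in("cup","trough","dish","bin"): continue
    for nm,P in(("top",PT),("side",PS)):
        m=(np.hypot(P[:,0]-p[0],P[:,1]-p[1])<(0.065 if k=="brush" else .05))&(P[:,2]>0.007)
        Q=P[m]
        if len(Q)<5: print(nm,len(Q));continue
        zt=np.percentile(Q[:,2],98)
        top=Q[Q[:,2]>zt-.006]
        print("  ",nm,len(Q),"ztop",round(zt,4),"top c",np.round((top.max(0)+top.min(0))[:2]/2,4),np.round(np.ptp(top,axis=0)[:2],4),"all bbox c",np.round((Q.max(0)+Q.min(0))[:2]/2,4),np.round(np.ptp(Q,axis=0)[:2],4), cv2.minAreaRect(top[:,:2].astype(np.float32)*1000))
E
python3 m.py
python3 - <<'E'
from h import *
c=dict(np.load("top0.npz"))["frame"]
cv2.imwrite("pics/crop_top.png",cv2.resize(c[95:275,95:395],None,fx=2.6,fy=2.6,interpolation=3))
c=dict(np.load("side0.npz"))["frame"]
cv2.imwrite("pics/crop_side.png",cv2.resize(c[170:390,140:440],None,fx=2.6,fy=2.6,interpolation=3))
E
```

```text
table z 0.0013053665133810899 0.012120322694499253
spray top ray/depth [0.4696 0.3639 0.0729]
   top 444 ztop 0.0968 top c [0.4722 0.375 ] [0.0223 0.0147] all bbox c [0.4727 0.3541] [0.0933 0.0673] ((472.36480712890625, 374.5872802734375), (13.146257400512695, 22.312789916992188), 82.7769546508789)
   side 916 ztop 0.0946 top c [0.473  0.3768] [0.0223 0.0148] all bbox c [0.4732 0.3765] [0.0276 0.0316] ((472.9231262207031, 377.17236328125), (13.33112621307373, 22.919137954711914), 79.85931396484375)
dry_jar top ray/depth [0.4023 0.2113 0.0642]
   top 738 ztop 0.0673 top c [0.4018 0.2117] [0.0494 0.0515] all bbox c [0.4032 0.2174] [0.0523 0.077 ] ((402.47064208984375, 212.35238647460938), (48.57841491699219, 50.53403854370117), 27.64896011352539)
   side 1024 ztop 0.0638 top c [0.4034 0.2138] [0.0502 0.0526] all bbox c [0.4029 0.2138] [0.0512 0.0526] ((402.7154541015625, 214.83116149902344), (50.19957733154297, 49.75088882446289), 23.87369728088379)
charger top ray/depth [ 0.427  -0.0663  0.0418]
   top 759 ztop 0.0444 top c [ 0.4272 -0.0664] [0.055  0.0625] all bbox c [ 0.432  -0.0643
[... 1202 characters left out ...]
, (27.203054428100586, 28.96522331237793), 26.970869064331055)
small_jar top ray/depth [ 0.4909 -0.3754  0.043 ]
   top 442 ztop 0.0472 top c [ 0.4928 -0.3777] [0.0372 0.036 ] all bbox c [ 0.494  -0.3784] [0.0396 0.0403] ((493.120361328125, -377.7418518066406), (37.19515609741211, 35.247066497802734), 6.800356864929199)
   side 167 ztop 0.0442 top c [ 0.4958 -0.3775] [0.0402 0.0399] all bbox c [ 0.4958 -0.377 ] [0.0402 0.0409] ((494.7049865722656, -376.9410705566406), (36.2802619934082, 37.4348030090332), 54.62996292114258)
cup top ray/depth [0.5825 0.1777 0.0104]
trough top ray/depth [0.5923 0.0939 0.0085]
dish top ray/depth [0.608  0.0138 0.0076]
bin top ray/depth [ 0.6261 -0.0684  0.0052]
```

View pics/crop_top.png

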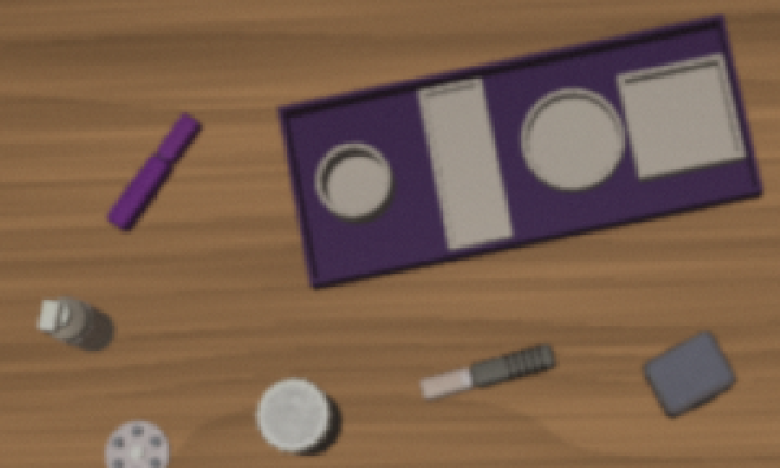

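View pics/crop_side.png

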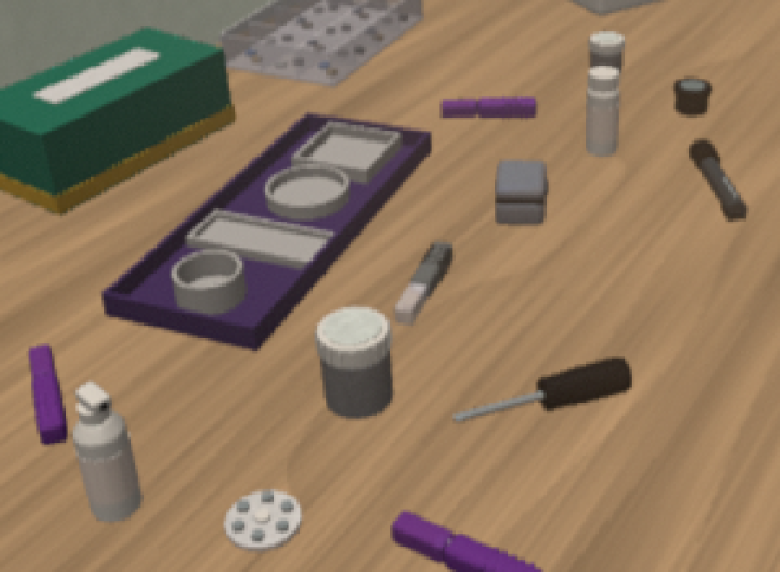

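```bash
cat > m2.py <<'E'
from h import *
T=dict(np.load("top0.npz"));S=dict(np.load("side0.npz"))
det={"top":dict(cup=(233,166),trough=(273,156),dish=(314,150),bin=(357,137)),"side":dict(cup=(222,285),trough=(242,264),dish=(259,248),bin=(273,228))}
rim=dict(cup=.031,trough=.013,dish=.019,bin=.019); names=list(rim)
def rowfit(C):
    C=np.array(C)[:,:2];t=np.arange(4)-1.5
    c=C.mean(0); d=(t[:,None]*(C-c)).sum(0)/(t**2).sum(); 
    print("   pitch",np.linalg.norm(d).round(4),"row ang",np.degrees(np.arctan2(d[1],d[0])).round(2)); return c,d
for nm,c in(("top",T),("side",S)):
    D=[pt(c,*det[nm][k],z=.004) for k in names]; print(nm,"net",np.round(D,4)[:,:2].tolist()); rowfit(D)
    f=c["frame"]; hsv=cv2.cvtColor(f,cv2.COLOR_BGR2HSV)
    P=cloud(c)
    # grey insert blobs inside the caddy
    pm=cv2.inRange(hsv,(120,60,20),(150,255,140))
    n,l,st,ce=cv2.connectedComponentsWithStats(pm)
    u,v=det[nm]["trough"]
    big=[i for i in range(1,n) if st[i,4]>1500 and st[i,0]<u<st[i,0]+st[i,2] and st[i,1]<v<st[i,1]+st[i,3]]
    print(nm,[(st[i].tolist()) for i in big])
    cm=(l==big[0]).astype(np.uint8)
    h=cv2.convexHull(np.argwhere(cm)[:,::-1].astype(np.int32))
    H=np.zeros_like(cm);cv2.fillConvexPoly(H,h,1)
    W=np.array([pt(c,*q[0],z=.022)[:2] for q in h]).astype(np.float32)*1000
    print(" caddy rect z=.022",cv2.minAreaRect(W))
    g=((H==1)&(hsv[...,1]<60)&(hsv[...,2]>90)).astype(np.uint8)
    g=cv2.morphologyEx(g,cv2.MORPH_OPEN,np.ones((3,3)))
    n,l,st,ce=cv2.connectedComponentsWithStats(g)
    C=[]
    for k in names:
        u,v=map(int,det[nm][k])
        i=min(range(1,n),key=lambda i:np.hypot(*(ce[i]-det[nm][k])) if st[i,4]>100 else 1e9)
        cs,_=cv2.findContours((l==i).astype(np.uint8),0,2); q=max(cs,key=cv2.contourArea)
        W=np.array([pt(c,*p[0],z=rim[k])[:2] for p in q]).astype(np.float32)*1000
        r=cv2.minAreaRect(W); C.append(np.array(r[0])/1000); print("  ",k,np.round(r[0],1),np.round(r[1],1),round(r[2],1),cv2.minEnclosingCircle(W))
    rowfit(C)
    Q=P[(H==1)]; Q=Q[np.isfinite(Q[:,0])]
    for k,cc in zip(names,C):
        m=np.hypot(Q[:,0]-cc[0],Q[:,1]-cc[1])<.012; print("   floor z",k,np.nanmedian(Q[m,2]).round(4))
# brush axis by PCA
for nm,c in(("top",T),("side",S)):
    P=cloud(c).reshape(-1,3); Q=P[(np.hypot(P[:,0]-.435,P[:,1]-.08)<.06)&(P[:,2]>.01)&(P[:,2]<.03)&(P[:,0]<.47)]
    m=Q[:,:2]-Q[:,:2].mean(0);w,V=np.linalg.eigh(m.T@m);print("brush ang",np.degrees(np.arctan2(V[1,1],V[0,1]))%180, Q.mean(0))
E
python3 m2.py
```

```text
top net [[0.58, 0.1749], [0.5976, 0.0963], [0.6071, 0.0159], [0.6304, -0.0686]]
   pitch 0.0827 row ang -78.79
top [[203, 102, 184, 103, 6352]]
 caddy rect z=.022 ((598.2830200195312, 54.05381774902344), (137.82289123535156, 336.0701599121094), 10.303483963012695)
   cup [575.7 174.8] [50.8 56.7] 20.6 ((578.114013671875, 175.771240234375), 28.528390884399414)
   trough [592.4  94.9] [125.5  50.8] 10.4 ((592.5809326171875, 94.68109893798828), 65.61302185058594)
   dish [614.8 -27.1] [ 82.2 162. ] 10.4 ((614.9325561523438, -31.174270629882812), 85.06346130371094)
   bin [614.8 -27.1] [ 82.2 162. ] 10.4 ((614.9325561523438, -31.174270629882812), 85.06346130371094)
   pitch 0.0741 row ang -79.13
   floor z cup 0.0075
   floor z trough 0.0073
   floor z dish 0.0093
   floor z bin 0.0093
side net [[0.5731, 0.1791], [0.5896, 0.0958], [0.6003, 0.0214], [0.632, -0.0762]]
   pitch 0.0861 row ang -77.45
side [[180, 218, 125, 86, 1981]]
 caddy rect z=.022 ((596.5689697265625, 70.6904525756836), (148.88226318359375, 354.37518310546875), 12.661796569824219)
   cup [566.1 157.5] [116.3 135.1] 10.6 ((567.9462890625, 147.7617645263672), 77.75562286376953)
   trough [586.7 137.9] [120.4 139.9] 10.6 ((588.5390014648438, 127.78868865966797), 80.52619171142578)
   dish [610.4 -17.8] [ 87.1 178.4] 14.1 ((593.6232299804688, -22.296829223632812), 90.87777709960938)
   bin [610.4 -17.8] [ 87.1 178.4] 14.1 ((593.6232299804688, -22.296829223632812), 90.87777709960938)
   pitch 0.0699 row ang -77.06
   floor z cup 0.0218
   floor z trough 0.0046
   floor z dish 0.0103
   floor z bin 0.0103
brush ang 104.11802957312077 [0.43492939 0.07770841 0.0175902 ]
brush ang 103.94779324775752 [0.43367855 0.08386662 0.01651509]
```

```bash
cat >> h.py <<'E'
def go(*wps):
    """waypoints (x,y,z,yaw or None) -> tool deltas from the present measured pose"""
    o=monitor.get_obs();p=np.array(o["tool_pos"]);y0=o["tool_rot"][2];a=np.radians(y0)
    print("t",round(o["time_s"],2),"p",np.round(p,4),"rot",np.round(o["tool_rot"],2),"j",np.round(o["qpos"],0),"F",np.round(o["force"],1),"w",round(o["grip_width"],4))
    for w in wps:
        d=np.array(w[:3])-p
        dy=0 if w[3] is None else (w[3]-y0+180)%360-180
        print("  ",w,"->",np.round([np.cos(a)*d[0]+np.sin(a)*d[1],np.sin(a)*d[0]-np.cos(a)*d[1],-d[2],-np.radians(dy)],4).tolist())
E
python3 -c "
from h import *
go((.45,-.40,.2,None),(.52,-.10,.2,-76))"
```

```text
t 1.65 p [ 0.1455 -0.6335  0.2226] rot [179.99   0.    12.94] j [78. 18. -4. 83.  1. 79. -3.] F [-0.7  0.1  0.3] w 0.0869
   (0.45, -0.4, 0.2, None) -> [0.349, -0.1594, 0.0226, -0.0]
   (0.52, -0.1, 0.2, -76) -> [0.4844, -0.4361, 0.0226, 1.5523]
```

Candidates (top image): 
- Brush: grey with clear cap at (282,238), chosen. The purple ones at (440,175), (152,160), (163,336) and the black pen at (430,312) are not it.
- Spray: nozzle bottle at (124,219), chosen. The screw-cap bottle at (439,240) stays.
- Drying jar: wide one at (208,254), chosen. The small jar at (527,199) stays.
- Charger: grey box at (360,238), the only one.

The crops show nozzle, jar width and grey handle with clear cap as described. The caddy row runs cup (231,164), trough (274,158), dish (315,149), bin (357,139).

Call:
servo_tool(targets=[[100,0.349,-0.159,0.02,0.5],[100,0.349,-0.159,0.02,0.5],[100,0.349,-0.159,0.02,0.5],[100,0.349,-0.159,0.02,0.6],[100,0.349,-0.159,0.02,0.8]], grip_force=20)

```text
time_s: 2.28
tool_pos: [0.3888, -0.4474, 0.2069]
tool_rot: [180.0, -0.0, -31.6]
force: [0.7, -0.2, 0.0]
grip_width: 0.0874
```

```bash
python3 -c "
from h import *
go((.50,-.10,.2,-76),(.47,.0655,.15,-76))"
```

```text
t 2.27 p [ 0.3888 -0.4474  0.2069] rot [ 1.7999e+02 -5.0000e-02 -3.1630e+01] j [ 55.  12.  -9.  93.   2.  75. -77.] F [ 0.7 -0.2  0. ] w 0.0874
   (0.5, -0.1, 0.2, -76) -> [-0.0875, -0.3541, 0.0069, 0.7743]
   (0.47, 0.0655, 0.15, -76) -> [-0.1999, -0.4793, 0.0569, 0.7743]
```

Call:
servo_tool(targets=[[100,-0.087,-0.354,0.007,-1.0],[100,-0.087,-0.354,0.007,-1.0],[100,-0.087,-0.354,0.007,-1.0],[100,-0.087,-0.354,0.007,-1.0],[100,-0.087,-0.354,0.007,-1.0]])

```text
time_s: 2.9
tool_pos: [0.4818, -0.1493, 0.2011]
tool_rot: [179.9, -0.0, 22.7]
force: [0.7, 0.2, -1.2]
grip_width: 0.0872
```

```bash
python3 -c "
from h import *
go((.47,.0655,.2,104),(.439,.0655,.15,104))"
```

```text
t 2.9 p [ 0.4818 -0.1493  0.2011] rot [ 1.7993e+02 -3.0000e-02  2.2680e+01] j [ 40.   3. -27. 104.   1.  73. -54.] F [ 0.7  0.2 -1.2] w 0.0872
   (0.47, 0.0655, 0.2, 104) -> [0.072, -0.2027, 0.0011, -1.4193]
   (0.439, 0.0655, 0.15, 104) -> [0.0434, -0.2147, 0.0511, -1.4193]
```

Call:
servo_tool(targets=[[100,0.072,-0.203,0.0,-1.4],[100,0.072,-0.203,0.0,-1.4],[100,0.072,-0.203,0.0,-1.4],[100,0.072,-0.203,0.0,-1.4],[100,0.072,-0.203,0.0,-1.4]])

```text
time_s: 3.52
tool_pos: [0.4705, 0.0673, 0.2011]
tool_rot: [179.9, -0.0, 76.7]
force: [1.2, -0.4, 0.3]
grip_width: 0.0865
```

```bash
python3 -c "
from h import *
go((.439,.0655,.13,104))"
```

```text
t 3.52 p [0.4705 0.0673 0.2011] rot [ 1.7995e+02 -2.0000e-02  7.6740e+01] j [ 28.  -1. -39. 108.  -1.  73. -24.] F [ 1.2 -0.4  0.3] w 0.0865
   (0.439, 0.0655, 0.13, 104) -> [-0.009, -0.0302, 0.0711, -0.4758]
```

Call:
servo_tool(targets=[[50,-0.009,-0.03,0.05,-0.476],[50,-0.009,-0.03,0.07,-0.476],[50,-0.009,-0.03,0.07,-0.476],[50,-0.009,-0.03,0.07,-0.476]])

```text
time_s: 4.03
tool_pos: [0.4394, 0.0625, 0.1307]
tool_rot: [180.0, 0.0, 103.3]
force: [0.5, 0.8, -0.5]
grip_width: 0.0549
```

Run:
```python
from h import *
c=shot("wrist");np.savez("wrist1.npz",**c);cv2.imwrite("pics/w1.png",c["frame"])
go((.439,.0655,.03,104))
P=cloud(c).reshape(-1,3); Q=P[(np.hypot(P[:,0]-.436,P[:,1]-.08)<.07)&(P[:,2]>.011)&(P[:,2]<.03)]
print(len(Q),Q.max(0),Q.min(0),cv2.minAreaRect(Q[:,:2].astype(np.float32)*1000),np.percentile(Q[:,2],95))
```

```text
t 4.08 p [0.4398 0.0625 0.131 ] rot [1.7996e+02 2.0000e-02 1.0321e+02] j [ 28.  -2. -38. 116.  -1.  65.   3.] F [0.4 0.5 0.5] w 0.0509
   (0.439, 0.0655, 0.03, 104) -> [0.0031, -0.0001, 0.101, -0.0138]
2379 [0.45641128 0.12937246 0.01990289] [0.418251   0.03106029 0.01141273] ((437.02838134765625, 80.19053649902344), (18.21963882446289, 99.09900665283203), 13.894303321838379) 0.018530303628456094
```

View pics/w1.png

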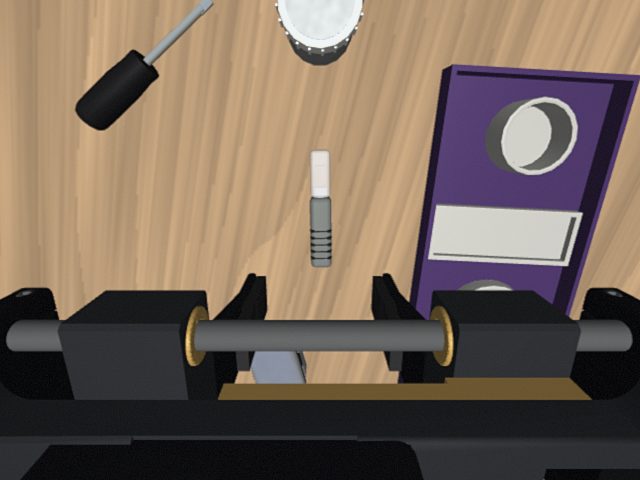

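Call:
servo_tool(targets=[[50,0.003,0.001,0.05,-0.014],[50,0.003,0.001,0.09,-0.014],[50,0.003,0.001,0.115,-0.014],[50,0.003,0.001,0.122,-0.014],[50,0.003,0.001,0.122,-0.014]])

```text
time_s: 4.7
tool_pos: [0.4403, 0.0657, 0.0092]
tool_rot: [180.0, -0.0, 104.1]
force: [0.3, -0.0, 0.3]
grip_width: 0.0434
```

Call:
servo_tool(targets=[[0,0,0,0,0],[0,0,0,0,0],[0,0,0,0,0],[0,0,0,0,0]])

```text
time_s: 5.2
tool_pos: [0.4401, 0.0655, 0.0091]
tool_rot: [180.0, 0.0, 104.1]
force: [-1.1, -1.2, 3.1]
grip_width: 0.0179
```

```bash
python3 -c "
from h import *
go((.53,.10,.10,190.4),(.608,.098,.10,190.4))"
```

```text
t 5.2 p [0.4401 0.0655 0.0091] rot [1.7996e+02 3.0000e-02 1.0412e+02] j [ 25.  10. -39. 123.   8.  50.  -4.] F [-1.1 -1.2  3.1] w 0.0179
   (0.53, 0.1, 0.1, 190.4) -> [0.0115, 0.0956, -0.0909, -1.506]
   (0.608, 0.098, 0.1, 190.4) -> [-0.0095, 0.1707, -0.0909, -1.506]
```

Call:
servo_tool(targets=[[0,0,0,-0.04,0],[0,0,0,-0.09,0],[0,0,0.04,-0.09,-0.18],[0,0,0.08,-0.09,-0.36],[0,-0.005,0.12,-0.09,-0.54]])

```text
time_s: 5.82
tool_pos: [0.5585, 0.0904, 0.099]
tool_rot: [180.0, 0.0, 135.4]
force: [-0.3, 0.3, -0.5]
grip_width: 0.0178
```

```bash
python3 -c "
from h import *
go((.608,.098,.10,190.4))"
```

```text
t 5.83 p [0.5585 0.0904 0.099 ] rot [1.7999e+02 4.0000e-02 1.3542e+02] j [ 24.  18. -42. 103.  14.  64.  23.] F [-0.3  0.3 -0.5] w 0.0178
   (0.608, 0.098, 0.1, 190.4) -> [-0.0299, 0.0401, -0.001, -0.9596]
```

Call:
servo_tool(targets=[[0,-0.03,0.04,0,-0.18],[0,-0.03,0.04,0,-0.36],[0,-0.03,0.04,0,-0.54],[0,-0.03,0.04,0,-0.72],[0,-0.03,0.04,0,-0.9]])

```text
time_s: 6.45
tool_pos: [0.6066, 0.097, 0.0982]
tool_rot: [180.0, -0.0, -173.0]
force: [-0.1, -0.5, -0.2]
grip_width: 0.0176
```

Run:
```python
from h import *
c=shot("wrist");np.savez("wrist2.npz",**c);cv2.imwrite("pics/w2.png",c["frame"])
go((.608,.098,.06,190.4),(.608,.098,.017,190.4))
```

```text
t 6.5 p [0.6067 0.0969 0.0982] rot [ 1.7999e+02 -5.0000e-02 -1.7275e+02] j [ 28.  27. -50.  95.  22.  68.  70.] F [0.2 0.5 0.1] w 0.0174
   (0.608, 0.098, 0.06, 190.4) -> [-0.0015, 0.0009, 0.0382, -0.0549]
   (0.608, 0.098, 0.017, 190.4) -> [-0.0015, 0.0009, 0.0812, -0.0549]
```

View pics/w2.png

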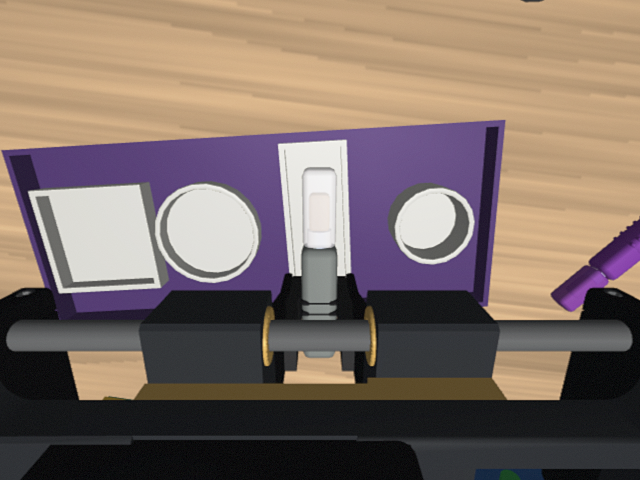

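Run:
```python
from h import *
c=dict(np.load("wrist2.npz"))
for n,u,v,z in(("cup",432,225,.031),("dish",207,232,.019)): print(n,pt(c,u,v,z=z))
for q in((30,190),(150,183),(165,287),(57,294)): print("bin corner",pt(c,*q,z=.019))
for q in((278,144),(347,140)): print("trough far corners",pt(c,*q,z=.013))
for q in ((432,262),(207,250),(110,240),(290,220)): print(pt(c,*q))
```

```text
cup [0.57917025 0.17343556 0.031     ]
dish [0.60720876 0.01452084 0.019     ]
bin corner [ 0.59126729 -0.11115986  0.019     ]
bin corner [ 0.57591337 -0.02639549  0.019     ]
bin corner [ 0.65570962 -0.01660948  0.019     ]
bin corner [ 0.6719665  -0.10029808  0.019     ]
trough far corners [0.53870927 0.06036371 0.013     ]
trough far corners [0.53018324 0.10794283 0.013     ]
[0.60664219 0.1799499  0.02964243]
[0.62631285 0.01097786 0.00608366]
[ 0.62699447 -0.06421649  0.00663445]
[0.59360149 0.07372764 0.00796584]
```

Call:
servo_tool(targets=[[0,-0.0015,0.001,0.03,-0.055],[0,-0.0015,0.001,0.055,-0.055],[0,-0.0015,0.001,0.07,-0.055],[0,-0.0015,0.001,0.078,-0.055],[0,-0.0015,0.001,0.08,-0.055]])

```text
time_s: 7.12
tool_pos: [0.6083, 0.0984, 0.0187]
tool_rot: [-180.0, 0.0, -170.2]
force: [0.0, 0.2, 0.3]
grip_width: 0.0178
```

Run:
```python
from h import *
go((.608,.098,.017,190.4))
```

```text
t 7.12 p [0.6083 0.0984 0.0187] rot [-180.      0.   -170.25] j [ 25.  33. -47.  99.  27.  61.  69.] F [0.  0.2 0.3] w 0.0178
   (0.608, 0.098, 0.017, 190.4) -> [0.0004, -0.0003, 0.0017, -0.0113]
```

Call:
servo_tool(targets=[[0,0,0,0.002,0],[0,0,0,0.0024,0],[40,0,0,0.0024,0],[40,0,0,0.0024,0],[40,0,0,0.0024,0]])

```text
time_s: 7.75
tool_pos: [0.6083, 0.0983, 0.0164]
tool_rot: [-180.0, 0.0, -170.2]
force: [-0.2, 0.4, -0.6]
grip_width: 0.0332
```

Call:
servo_tool(targets=[[45,0,0,-0.03,0],[60,0,0,-0.08,0],[90,0,0,-0.12,0.1],[90,0,0,-0.14,0.2],[90,0,0,-0.14,0.3]])

```text
time_s: 8.38
tool_pos: [0.6095, 0.0988, 0.1588]
tool_rot: [180.0, 0.2, 172.4]
force: [0.2, -0.2, -0.0]
grip_width: 0.0713
```

Run:
```python
from h import *
c=shot("wrist");cv2.imwrite("pics/w3.png",c["frame"])
go((.53,-.02,.15,117),(.428,-.066,.12,117))
```

```text
t 8.43 p [0.6088 0.0986 0.1577] rot [1.7999e+02 1.4000e-01 1.7224e+02] j [ 27.  23. -49.  92.  18.  73.  57.] F [ 0.3 -0.4 -0.7] w 0.0741
   (0.53, -0.02, 0.15, 117) -> [0.0621, -0.1282, 0.0077, 0.9642]
   (0.428, -0.066, 0.12, 117) -> [0.157, -0.1875, 0.0377, 0.9642]
```

View pics/w3.png

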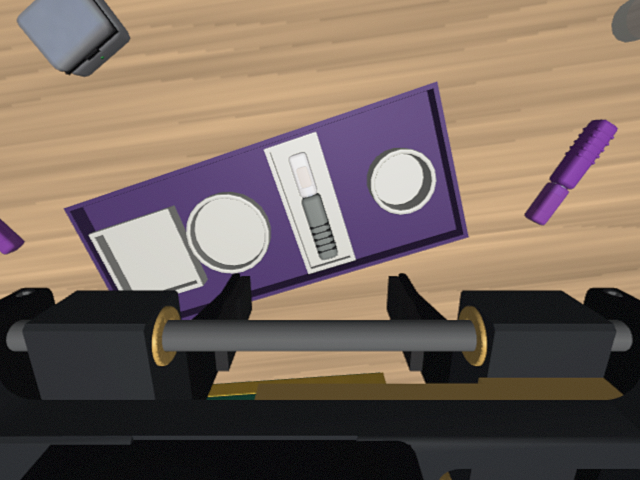

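Call:
servo_tool(targets=[[90,0.06,-0.05,0,0.18],[90,0.1,-0.1,0,0.36],[90,0.157,-0.16,0.02,0.54],[90,0.157,-0.187,0.03,0.72],[90,0.157,-0.187,0.03,0.9]])

```text
time_s: 9.05
tool_pos: [0.4243, -0.071, 0.1246]
tool_rot: [-179.7, -0.0, 120.3]
force: [0.6, 0.5, -0.8]
grip_width: 0.0784
```

Run:
```python
from h import *
go((.428,-.066,.12,117))
```

```text
t 9.05 p [ 0.4243 -0.071   0.1246] rot [-1.7972e+02 -1.0000e-02  1.2034e+02] j [ 50.  -3. -42. 118.  -2.  64.  39.] F [ 0.6  0.5 -0.8] w 0.0784
   (0.428, -0.066, 0.12, 117) -> [0.0025, 0.0057, 0.0046, 0.0583]
```

Call:
servo_tool(targets=[[90,0.0025,0.0055,0.01,0.058],[90,0.0025,0.0055,0.05,0.058],[90,0.0025,0.0055,0.085,0.058],[90,0.0025,0.0055,0.105,0.058],[90,0.0025,0.0055,0.107,0.058]])

```text
time_s: 9.68
tool_pos: [0.4303, -0.0613, 0.018]
tool_rot: [-179.9, -0.2, 117.8]
force: [0.1, -0.6, 0.2]
grip_width: 0.0786
```

Run:
```python
from h import *
go((.428,-.066,.016,117))
```

```text
t 9.68 p [ 0.4303 -0.0613  0.018 ] rot [-1.7987e+02 -1.6000e-01  1.1781e+02] j [ 47.   8. -44. 123.   7.  51.  27.] F [ 0.1 -0.6  0.2] w 0.0786
   (0.428, -0.066, 0.016, 117) -> [-0.0031, -0.0043, 0.002, 0.0141]
```

Call:
servo_tool(targets=[[90,-0.003,-0.004,0.002,0.01],[60,-0.003,-0.004,0.002,0.01],[30,-0.003,-0.004,0.002,0.01],[0,-0.003,-0.004,0.002,0.01],[0,-0.003,-0.004,0.002,0.01]])

```text
time_s: 10.3
tool_pos: [0.4299, -0.0665, 0.0175]
tool_rot: [180.0, 0.0, 117.1]
force: [-0.4, 0.4, -0.1]
grip_width: 0.0465
```

Call:
servo_tool(targets=[[0,0,0,0,0],[0,0,0,0,0],[0,0,0,-0.04,0],[0,0,0,-0.08,0],[0,0,0,-0.09,0]])

```text
time_s: 10.92
tool_pos: [0.4312, -0.0668, 0.1093]
tool_rot: [179.9, 0.2, 117.1]
force: [0.1, 0.1, -1.5]
grip_width: 0.0436
```

Run:
```python
from h import *
go((.623,-.0655,.10,100.4))
```

```text
t 10.93 p [ 0.4312 -0.0668  0.1093] rot [179.86   0.2  117.12] j [ 50.  -1. -44. 119.  -1.  62.  34.] F [ 0.1  0.1 -1.5] w 0.0436
   (0.623, -0.0655, 0.1, 100.4) -> [-0.0863, 0.1713, 0.0093, 0.2918]
```

Call:
servo_tool(targets=[[0,-0.025,0.045,0,0.1],[0,-0.05,0.095,0,0.2],[0,-0.075,0.145,0,0.29],[0,-0.086,0.171,0.01,0.29],[0,-0.086,0.171,0.02,0.29]])

```text
time_s: 11.55
tool_pos: [0.6218, -0.0639, 0.0847]
tool_rot: [-179.9, -0.2, 100.6]
force: [0.3, 0.0, -1.6]
grip_width: 0.044
```

Run:
```python
from h import *
c=shot("wrist");cv2.imwrite("pics/w4.png",c["frame"])
go((.623,-.0655,.0245,100.4))
```

```text
t 11.6 p [ 0.6194 -0.0641  0.0833] rot [-1.7971e+02 -1.7000e-01  1.0057e+02] j [ 37.  27. -42.  95.  19.  66.   0.] F [-1.5 -0.5 -2.3] w 0.0439
   (0.623, -0.0655, 0.0245, 100.4) -> [-0.002, 0.0033, 0.0588, 0.003]
```

View pics/w4.png

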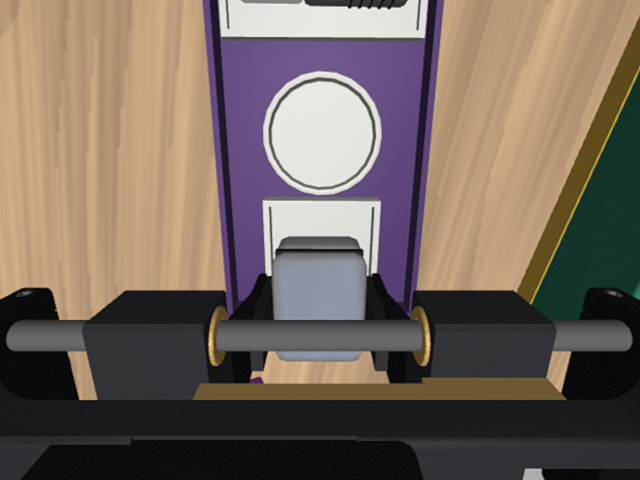

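Charger centred over the bin (bin edges cols 265–380, case centred at col 320). Lowering.

Call:
servo_tool(targets=[[0,-0.002,0.003,0.025,0],[0,-0.002,0.003,0.045,0],[0,-0.002,0.003,0.054,0],[0,-0.002,0.003,0.057,0],[0,-0.002,0.003,0.057,0]])

```text
time_s: 12.22
tool_pos: [0.6246, -0.0664, 0.0308]
tool_rot: [180.0, 0.0, 100.5]
force: [0.5, 0.2, -0.3]
grip_width: 0.0437
```

Run:
```python
from h import *
go((.623,-.0655,.0245,100.4))
```

```text
t 12.22 p [ 0.6246 -0.0664  0.0308] rot [1.7996e+02 2.0000e-02 1.0052e+02] j [ 35.  31. -41.  97.  22.  61.  -2.] F [ 0.5  0.2 -0.3] w 0.0437
   (0.623, -0.0655, 0.0245, 100.4) -> [0.0012, -0.0014, 0.0063, 0.002]
```

Call:
servo_tool(targets=[[0,0,0,0.004,0],[0,0,0,0.006,0],[0,0,0,0.006,0],[65,0,0,0.006,0],[65,0,0,0.006,0]])

```text
time_s: 12.85
tool_pos: [0.6245, -0.0663, 0.0244]
tool_rot: [180.0, 0.0, 100.5]
force: [-0.3, -0.2, 0.1]
grip_width: 0.0539
```

Call:
servo_tool(targets=[[70,0,0,0.004,0],[75,0,0,-0.03,0],[90,0,0,-0.08,0],[90,0,0,-0.12,0],[90,0,0,-0.12,0]])

```text
time_s: 13.48
tool_pos: [0.6269, -0.0662, 0.1481]
tool_rot: [179.6, 0.1, 100.5]
force: [0.1, 0.0, -0.4]
grip_width: 0.0774
```

Run:
```python
from h import *
c=shot("wrist");cv2.imwrite("pics/w5.png",c["frame"])
c=shot("top");np.savez("top1.npz",**c);cv2.imwrite("pics/t1.png",c["frame"])
go((.52,.17,.15,100.4),(.4025,.2135,.12,100.4))
```

```text
t 13.57 p [ 0.6243 -0.0665  0.144 ] rot [-1.7999e+02  3.0000e-02  1.0051e+02] j [ 38.  24. -44.  91.  17.  72.   2.] F [ 0.4 -0.1 -0.4] w 0.0777
   (0.52, 0.17, 0.15, 100.4) -> [0.2516, -0.0594, -0.006, 0.002]
   (0.4025, 0.2135, 0.12, 100.4) -> [0.3158, -0.167, 0.024, 0.002]
```

View pics/w5.png

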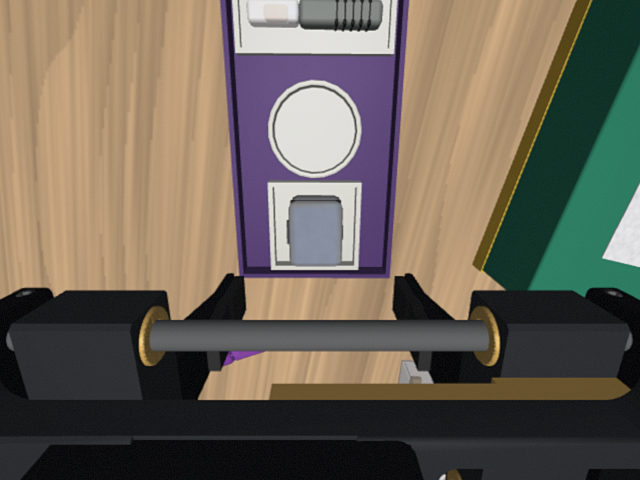

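Call:
servo_tool(targets=[[95,0.06,-0.015,0,0],[95,0.12,-0.03,0,0],[95,0.18,-0.06,0,0],[95,0.24,-0.1,0,0],[95,0.29,-0.14,0.02,0]])

```text
time_s: 14.2
tool_pos: [0.4452, 0.1831, 0.1279]
tool_rot: [-180.0, -0.0, 100.5]
force: [1.3, 1.2, 0.1]
grip_width: 0.0822
```

Run:
```python
from h import *
c=shot("wrist");np.savez("wrist6.npz",**c);cv2.imwrite("pics/w6.png",c["frame"])
go((.4025,.2135,.12,100.4))
P=cloud(c).reshape(-1,3)
for n,x,y,z0 in(("jar",.4025,.2135,.05),("spray",.474,.376,.03)):
    Q=P[(np.hypot(P[:,0]-x,P[:,1]-y)<.05)&(P[:,2]>z0)&(P[:,2]<.11)]
    if len(Q)>20: print(n,len(Q),Q.max(0),Q.min(0),(Q.max(0)+Q.min(0))/2)
```

```text
t 14.25 p [0.4365 0.1884 0.1251] rot [-1.7950e+02 -6.0000e-02  1.0109e+02] j [ 28.   6. -56. 112.   5.  65. -19.] F [-6.1  4.3 -2.1] w 0.0826
   (0.4025, 0.2135, 0.12, 100.4) -> [0.0312, -0.0286, 0.0051, 0.012]
jar 4449 [0.43118981 0.23981267 0.06520041] [0.37865687 0.18714879 0.05039143] [0.40492334 0.21348073 0.05779592]
```

View pics/w6.png

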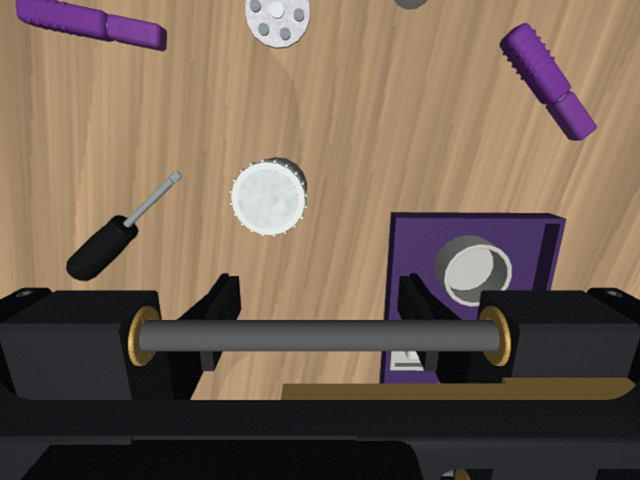

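Call:
servo_tool(targets=[[100,0.031,-0.027,0.005,0.01],[100,0.031,-0.027,0.005,0.01],[100,0.031,-0.027,0.005,0.01]])

```text
time_s: 14.62
tool_pos: [0.4148, 0.2061, 0.1231]
tool_rot: [-179.9, 0.0, 99.9]
force: [2.0, -0.8, 0.3]
grip_width: 0.0867
```

Run:
```python
from h import *
c=shot("wrist");np.savez("wrist7.npz",**c);cv2.imwrite("pics/w7.png",c["frame"])
go((.404,.2135,.022,100.4))
```

```text
t 14.68 p [0.4152 0.206  0.1233] rot [-179.95    0.     99.87] j [ 27.   3. -57. 114.   3.  64. -22.] F [0.9 0.1 0.3] w 0.0869
   (0.404, 0.2135, 0.022, 100.4) -> [0.0093, -0.0097, 0.1013, -0.0093]
```

Call:
servo_tool(targets=[[100,0.009,-0.0097,0,0],[100,0.009,-0.0097,0.02,0],[100,0.009,-0.0097,0.035,0]])

```text
time_s: 15.05
tool_pos: [0.4034, 0.2141, 0.0881]
tool_rot: [-180.0, 0.0, 99.9]
force: [1.7, -0.5, -0.1]
grip_width: 0.087
```

Run:
```python
from h import *
c=shot("wrist");cv2.imwrite("pics/w7.png",c["frame"])
go((.404,.2135,.022,100.4))
```

```text
t 15.1 p [0.4021 0.2134 0.0863] rot [-1.798e+02  1.000e-02  9.991e+01] j [ 25.   6. -58. 117.   6.  60. -26.] F [-0.3 -1.4 -0.7] w 0.0871
   (0.404, 0.2135, 0.022, 100.4) -> [-0.0002, 0.0019, 0.0643, -0.0085]
```

View pics/w7.png

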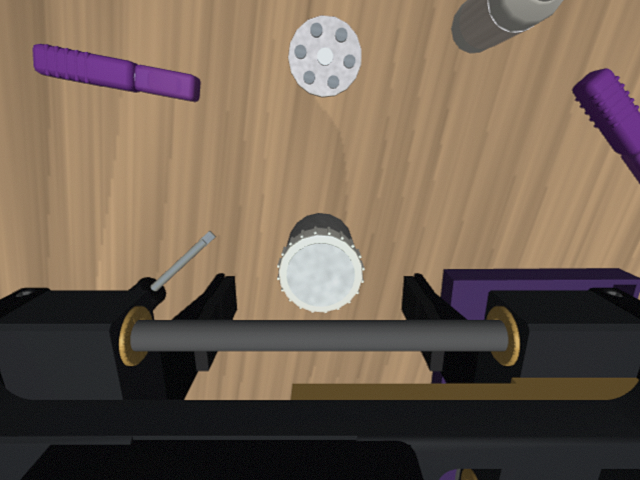

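Call:
servo_tool(targets=[[100,0,0.001,0.025,0],[100,0,0.001,0.045,0],[100,0,0.001,0.058,0],[100,0,0.001,0.063,0],[100,0,0.001,0.063,0]])

```text
time_s: 15.72
tool_pos: [0.4047, 0.2145, 0.0259]
tool_rot: [-180.0, -0.0, 99.9]
force: [0.5, 0.1, 0.1]
grip_width: 0.0869
```

Call:
servo_tool(targets=[[80,0,0,0,0],[60,0,0,0,0],[30,0,0,0,0],[0,0,0,0,0],[0,0,0,0,0]])

```text
time_s: 16.35
tool_pos: [0.4047, 0.2143, 0.0258]
tool_rot: [180.0, 0.0, 99.9]
force: [-0.6, -0.7, 0.3]
grip_width: 0.0503
```

Run:
```python
from h import *
go((.607,.0145,.12,100.4))
```

```text
t 16.35 p [0.4047 0.2143 0.0258] rot [1.800e+02 1.000e-02 9.994e+01] j [ 21.  13. -56. 120.  14.  53. -32.] F [-0.6 -0.7  0.3] w 0.0503
   (0.607, 0.0145, 0.12, 100.4) -> [-0.2318, 0.1648, -0.0942, -0.008]
```

Call:
servo_tool(targets=[[0,0,0,-0.03,0],[0,0,0,-0.075,0],[0,-0.04,0.03,-0.09,0],[0,-0.09,0.065,-0.09,0],[0,-0.13,0.095,-0.09,0]])

```text
time_s: 16.98
tool_pos: [0.5222, 0.1004, 0.1159]
tool_rot: [180.0, 0.1, 99.9]
force: [0.8, 0.7, -0.1]
grip_width: 0.0506
```

Call:
servo_tool(targets=[[0,-0.05,0.035,0,0],[0,-0.08,0.055,0,0],[0,-0.097,0.066,0,0],[0,-0.1,0.068,0,0],[0,-0.1,0.068,0.01,0]])

```text
time_s: 17.6
tool_pos: [0.6047, 0.0179, 0.1062]
tool_rot: [179.9, -0.0, 100.1]
force: [-0.3, 1.0, -1.1]
grip_width: 0.0504
```

Run:
```python
from h import *
c=shot("wrist");cv2.imwrite("pics/w8.png",c["frame"])
go((.607,.0145,.0328,100.4))
```

```text
t 17.65 p [0.6032 0.0179 0.1042] rot [-1.7989e+02 -4.0000e-02  1.0009e+02] j [ 33.  24. -47.  97.  19.  67.  -8.] F [-0.4 -0.1 -1.8] w 0.0505
   (0.607, 0.0145, 0.0328, 100.4) -> [-0.004, 0.0031, 0.0714, -0.0053]
```

View pics/w8.png

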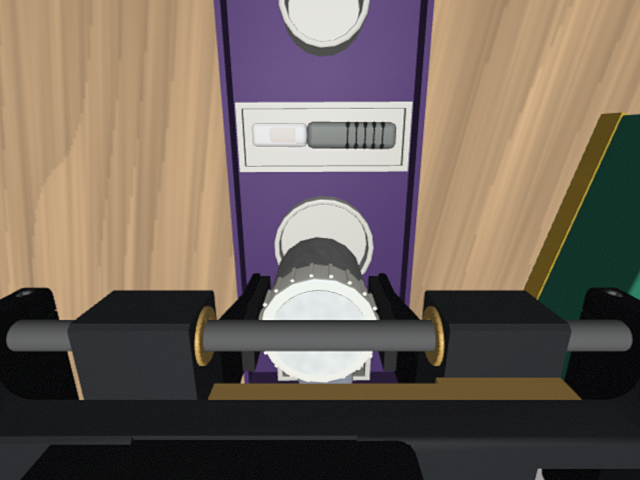

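Call:
servo_tool(targets=[[0,-0.004,0.002,0.02,0],[0,-0.004,0.002,0.04,0],[0,-0.004,0.002,0.055,0],[0,-0.004,0.002,0.06,0],[0,-0.004,0.002,0.06,0]])

```text
time_s: 18.27
tool_pos: [0.6074, 0.0126, 0.0454]
tool_rot: [-180.0, -0.0, 100.0]
force: [0.7, 0.0, -1.2]
grip_width: 0.0502
```

Run:
```python
from h import *
go((.607,.0145,.0328,100.4))
```

```text
t 18.27 p [0.6074 0.0126 0.0454] rot [-1.7997e+02 -2.0000e-02  9.9960e+01] j [ 32.  28. -44.  99.  22.  62. -10.] F [ 0.7  0.  -1.2] w 0.0502
   (0.607, 0.0145, 0.0328, 100.4) -> [0.002, -0.0001, 0.0126, -0.0078]
```

Call:
servo_tool(targets=[[0,0.002,0,0.006,0],[0,0.002,0,0.01,0],[0,0.002,0,0.012,0],[0,0.002,0,0.0123,0],[0,0.002,0,0.0123,0]])

```text
time_s: 18.9
tool_pos: [0.6073, 0.0143, 0.0336]
tool_rot: [180.0, 0.0, 99.9]
force: [-0.3, 0.0, -0.4]
grip_width: 0.0505
```

Call:
servo_tool(targets=[[75,0,0,0,0],[75,0,0,0,0],[80,0,0,0,0],[85,0,0,-0.03,0],[90,0,0,-0.08,0]])

```text
time_s: 19.52
tool_pos: [0.6057, 0.0141, 0.1126]
tool_rot: [-179.8, -0.1, 99.9]
force: [0.9, 0.2, 0.2]
grip_width: 0.0759
```

Call:
servo_tool(targets=[[90,0.03,0,-0.04,0],[90,0.08,-0.01,-0.05,0],[90,0.14,-0.02,-0.05,0]])

```text
time_s: 19.9
tool_pos: [0.5641, 0.1493, 0.1651]
tool_rot: [179.8, 0.0, 99.8]
force: [1.4, -0.1, 0.4]
grip_width: 0.0783
```

Run:
```python
from h import *
c=shot("wrist");cv2.imwrite("pics/w9.png",c["frame"])
c=shot("side");np.savez("side2.npz",**c);cv2.imwrite("pics/s2.png",cv2.resize(c["frame"][170:390,140:440],None,fx=2.6,fy=2.6))
go((.474,.3,.16,100.4),(.475,.376,.16,100.4))
```

```text
t 20.0 p [0.5599 0.1581 0.1649] rot [179.93  -0.22 100.64] j [ 25.  19. -52.  96.  15.  72. -19.] F [-0.1  1.1  1. ] w 0.0783
   (0.474, 0.3, 0.16, 100.4) -> [0.1553, -0.0582, 0.0049, 0.0042]
   (0.475, 0.376, 0.16, 100.4) -> [0.2298, -0.0432, 0.0049, 0.0042]
```

View pics/s2.png

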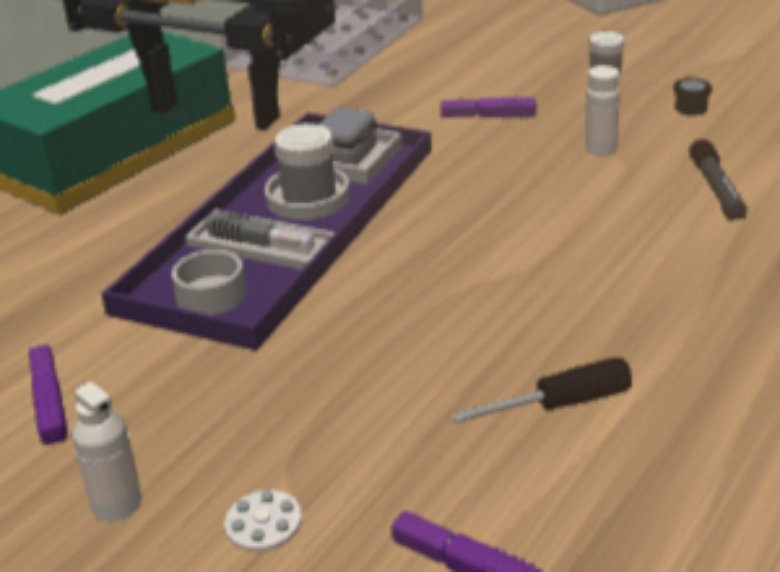

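All three stand in their places (jar (305,165), case (347,130), brush (260,235) in the crop). Now the spray.

Call:
servo_tool(targets=[[90,0.045,-0.02,0,0],[90,0.095,-0.04,0,0],[90,0.135,-0.045,0,0],[90,0.16,-0.045,0,0],[90,0.16,-0.045,0,0]])

```text
time_s: 20.62
tool_pos: [0.4901, 0.301, 0.1637]
tool_rot: [-180.0, -0.1, 100.2]
force: [0.7, -0.5, -0.4]
grip_width: 0.0783
```

Run:
```python
from h import *
c=shot("wrist");np.savez("wrist10.npz",**c);cv2.imwrite("pics/w10.png",c["frame"])
go((.475,.376,.16,100.4))
P=cloud(c).reshape(-1,3)
Q=P[(np.hypot(P[:,0]-.474,P[:,1]-.376)<.05)&(P[:,2]>.008)&(P[:,2]<.11)]
for a,b in((.01,.06),(.06,.075),(.075,.11)):
    q=Q[(Q[:,2]>a)&(Q[:,2]<b)]; 
    if len(q): print(a,len(q),q.max(0),q.min(0),(q.max(0)+q.min(0))/2)
```

```text
t 20.68 p [0.491  0.299  0.1634] rot [-1.7999e+02  1.0000e-02  1.0006e+02] j [ 12.  19. -55.  97.  16.  72. -36.] F [ 0.7 -0.6  0.9] w 0.078
   (0.475, 0.376, 0.16, 100.4) -> [0.0786, -0.0024, 0.0034, -0.0059]
0.01 3 [0.4801113  0.39129926 0.05210891] [0.4682388  0.38837514 0.05030387] [0.47417505 0.3898372  0.05120639]
0.06 669 [0.4930451  0.39111706 0.07338641] [0.46345429 0.35982945 0.06156258] [0.47824969 0.37547326 0.06747449]
0.075 796 [0.48683962 0.38457746 0.09664601] [0.46303189 0.36598148 0.0806583 ] [0.47493576 0.37527947 0.08865216]
```

View pics/w10.png

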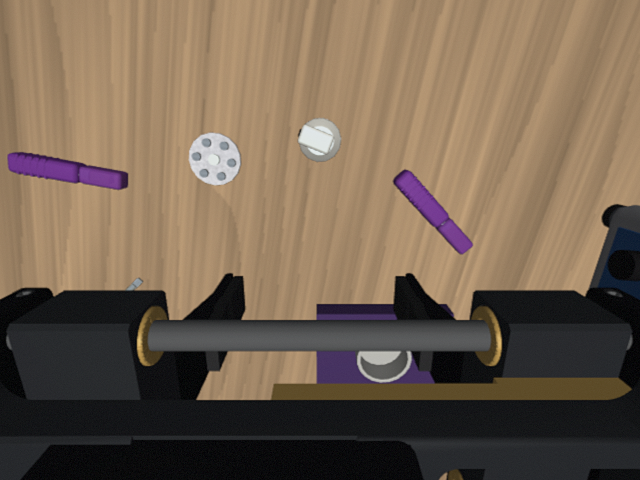

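Call:
servo_tool(targets=[[100,0.04,-0.002,0.0,0],[100,0.075,-0.001,0.02,0],[100,0.078,-0.001,0.03,0],[100,0.078,-0.001,0.04,0],[100,0.078,-0.001,0.04,0]])

```text
time_s: 21.3
tool_pos: [0.4778, 0.3727, 0.1225]
tool_rot: [-179.9, 0.1, 99.8]
force: [-0.1, -0.5, 0.6]
grip_width: 0.0869
```

Run:
```python
from h import *
c=shot("wrist");np.savez("wrist11.npz",**c);cv2.imwrite("pics/w11.png",c["frame"])
go((.4765,.3755,.03,100.4))
```

```text
t 21.35 p [0.4779 0.3733 0.1232] rot [-1.7999e+02  8.0000e-02  9.9800e+01] j [  2.  26. -53.  95.  22.  70. -47.] F [0.4 0.1 0.9] w 0.0868
   (0.4765, 0.3755, 0.03, 100.4) -> [0.0024, -0.0011, 0.0932, -0.0105]
```

View pics/w11.png

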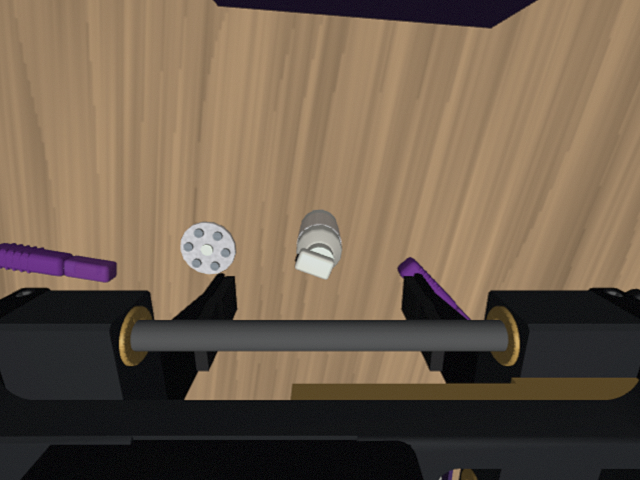

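Call:
servo_tool(targets=[[80,0.0024,-0.0005,0.02,0],[75,0.0024,-0.0005,0.045,0],[75,0.0024,-0.0005,0.07,0],[75,0.0024,-0.0005,0.088,0],[75,0.0024,-0.0005,0.092,0]])

```text
time_s: 21.98
tool_pos: [0.4753, 0.3768, 0.0298]
tool_rot: [-179.9, 0.1, 99.9]
force: [-0.2, 0.1, 0.7]
grip_width: 0.0655
```

Call:
servo_tool(targets=[[50,0,0,0,0],[30,0,0,0,0],[0,0,0,0,0],[0,0,0,0,0],[0,0,0,0,0]])

```text
time_s: 22.6
tool_pos: [0.4763, 0.3777, 0.0318]
tool_rot: [180.0, -0.0, 99.9]
force: [-0.2, -1.3, 1.5]
grip_width: 0.0317
```

Run:
```python
from h import *
go((.5785,.1755,.13,100.4))
```

```text
t 22.6 p [0.4763 0.3777 0.0318] rot [ 1.7996e+02 -1.0000e-02  9.9940e+01] j [ -2.  32. -50.  99.  27.  62. -51.] F [-0.2 -1.3  1.5] w 0.0317
   (0.5785, 0.1755, 0.13, 100.4) -> [-0.2168, 0.0658, -0.0982, -0.008]
```

Call:
servo_tool(targets=[[0,0,0,-0.03,0],[0,0,0,-0.075,0],[0,-0.04,0.012,-0.095,0],[0,-0.09,0.027,-0.098,0],[0,-0.14,0.042,-0.098,0]])

```text
time_s: 23.22
tool_pos: [0.5423, 0.2457, 0.1301]
tool_rot: [179.9, 0.0, 100.0]
force: [1.0, -0.5, 0.0]
grip_width: 0.0315
```

Call:
servo_tool(targets=[[0,-0.04,0.013,0,0],[0,-0.065,0.02,0,0],[0,-0.073,0.023,0,0],[0,-0.075,0.024,0,0],[0,-0.075,0.024,0,0]])

```text
time_s: 23.85
tool_pos: [0.5774, 0.1789, 0.1295]
tool_rot: [-180.0, -0.0, 100.1]
force: [-0.4, 0.8, -0.2]
grip_width: 0.0316
```

Run:
```python
from h import *
c=shot("wrist");cv2.imwrite("pics/w12.png",c["frame"])
c=shot("side");np.savez("side3.npz",**c);cv2.imwrite("pics/s3.png",cv2.resize(c["frame"][170:390,140:440],None,fx=2.6,fy=2.6))
c=shot("top");np.savez("top3.npz",**c);cv2.imwrite("pics/t3.png",c["frame"])
go((.5785,.1775,.0388,100.4))
```

```text
t 24.0 p [0.5775 0.1786 0.1296] rot [-1.8000e+02 -2.0000e-02  1.0007e+02] j [ 21.  24. -51.  95.  20.  70. -24.] F [-0.   0.6 -0.7] w 0.0314
   (0.5785, 0.1775, 0.0388, 100.4) -> [-0.0013, 0.0008, 0.0908, -0.0057]
```

View pics/w12.png

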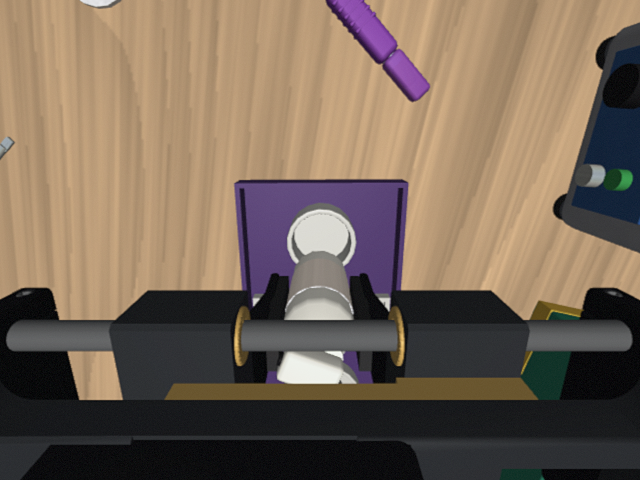

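View pics/s3.png

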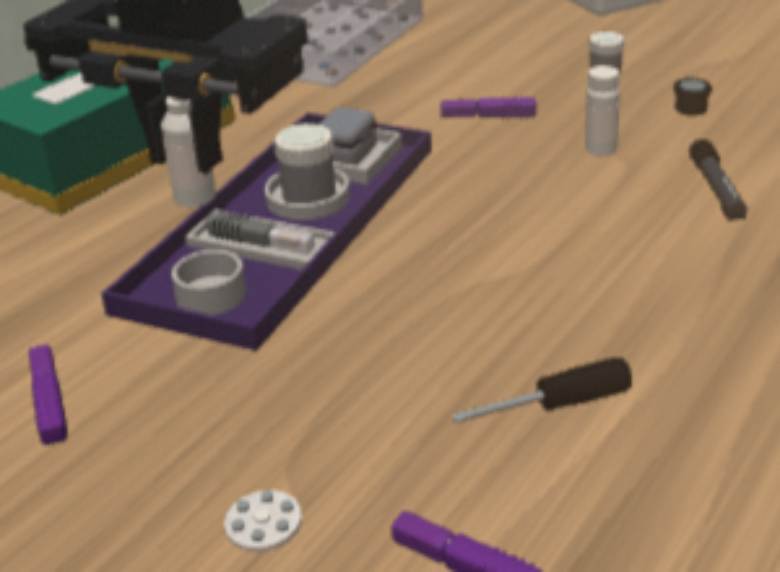

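Call:
servo_tool(targets=[[0,-0.001,0.001,0.02,0],[0,-0.001,0.001,0.04,0],[0,-0.001,0.001,0.055,0],[0,-0.001,0.001,0.058,0]])

```text
time_s: 24.5
tool_pos: [0.5781, 0.176, 0.0694]
tool_rot: [-179.8, -0.0, 100.0]
force: [-0.7, -0.0, -0.7]
grip_width: 0.0315
```

Run:
```python
from h import *
c=shot("wrist");cv2.imwrite("pics/w13.png",c["frame"][150:400,180:480])
c=shot("side");np.savez("side4.npz",**c);cv2.imwrite("pics/s4.png",cv2.resize(c["frame"][200:320,170:320],None,fx=4,fy=4))
go((.5785,.1775,.0388,100.4))
```

```text
t 24.6 p [0.579  0.1764 0.0709] rot [-1.7995e+02 -1.0000e-02  9.9950e+01] j [ 20.  28. -49.  98.  23.  65. -26.] F [-0.6  0.2 -0.5] w 0.0316
   (0.5785, 0.1775, 0.0388, 100.4) -> [0.0011, -0.0004, 0.0321, -0.0078]
```

View pics/s4.png

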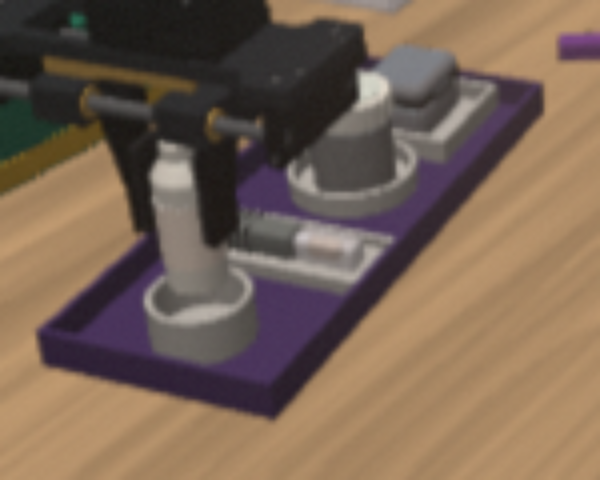

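View pics/w13.png

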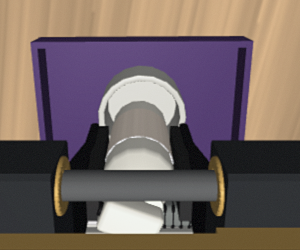

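Call:
servo_tool(targets=[[0,0.001,0,0.01,0],[0,0.001,0,0.02,0],[0,0.001,0,0.028,0],[0,0.001,0,0.031,0],[0,0.001,0,0.031,0]])

```text
time_s: 25.22
tool_pos: [0.579, 0.1773, 0.0402]
tool_rot: [-180.0, 0.0, 99.9]
force: [-0.1, 0.0, -0.8]
grip_width: 0.0316
```

Run:
```python
from h import *
go((.5785,.1775,.0388,100.4))
```

```text
t 25.23 p [0.579  0.1773 0.0402] rot [-179.98    0.     99.95] j [ 19.  30. -48.  99.  25.  62. -28.] F [-0.1  0.  -0.8] w 0.0316
   (0.5785, 0.1775, 0.0388, 100.4) -> [0.0002, -0.0005, 0.0014, -0.0079]
```

Call:
servo_tool(targets=[[0,0,0,0.001,0],[0,0,0,0.0014,0],[50,0,0,0.0014,0],[60,0,0,0.0014,0],[60,0,0,0.0014,0]])

```text
time_s: 25.85
tool_pos: [0.5792, 0.1774, 0.0392]
tool_rot: [180.0, 0.0, 99.9]
force: [0.4, -0.6, 0.8]
grip_width: 0.05
```

Call:
servo_tool(targets=[[70,0,0,-0.03,0],[80,0,0,-0.07,0],[80,0,0,-0.12,0],[80,0,0,-0.16,0],[80,0,0,-0.18,0]])

```text
time_s: 26.48
tool_pos: [0.5799, 0.1779, 0.2215]
tool_rot: [179.8, 0.0, 100.0]
force: [0.7, 0.2, 0.3]
grip_width: 0.0695
```

Call:
servo_tool(targets=[[80,-0.05,-0.01,0,0],[80,-0.1,-0.02,0,0],[80,-0.15,-0.03,0,0],[80,-0.2,-0.04,0,0],[80,-0.25,-0.05,0,0]])

```text
time_s: 27.1
tool_pos: [0.5722, -0.0793, 0.2181]
tool_rot: [-179.9, -0.0, 99.9]
force: [0.8, -0.4, -0.3]
grip_width: 0.0697
```

Call:
servo_tool(targets=[[80,-0.06,-0.01,0,0],[80,-0.12,-0.02,0,0],[80,-0.17,-0.03,0,0],[80,-0.2,-0.04,0,0],[80,-0.2,-0.04,0,0]])

```text
time_s: 27.72
tool_pos: [0.5663, -0.2854, 0.2172]
tool_rot: [-179.8, -0.0, 99.6]
force: [0.3, -0.4, -0.1]
grip_width: 0.0699
```

```bash
python3 - <<'E'
from h import *
go((.47,-.3,.2,None))
c=shot("side");np.savez("side0.npz",**c);cv2.imwrite("pics/s5.png",cv2.resize(c["frame"][170:390,140:440],None,fx=2.6,fy=2.6))
c=shot("top");np.savez("top0.npz",**c);cv2.imwrite("pics/t5.png",c["frame"])
E
sed -e 's/"spray":(124,219),"dry_jar":(208,254),"charger":(360,238),"brush":(282,238),//' m.py >m3.py; python3 m3.py
```

```text
t 27.73 p [ 0.5663 -0.2854  0.2172] rot [-1.7985e+02 -4.0000e-02  9.9580e+01] j [ 57.  22. -42.  85.  15.  79.  24.] F [ 0.3 -0.4 -0.1] w 0.0699
   (0.47, -0.3, 0.2, None) -> [0.0017, -0.0974, 0.0172, -0.0]
table z 0.002393103729793844 0.012346531806241567
cap_bottle top ray/depth [ 0.4146 -0.2039  0.0823]
   top 7522 ztop 0.6655 top c [ 0.3926 -0.2287] [0.0556 0.0473] all bbox c [ 0.4139 -0.2222] [0.0985 0.0633] ((387.993896484375, -229.33740234375), (26.85582160949707, 66.24274444580078), 51.64289855957031)
   side 395 ztop 0.0849 top c [ 0.4174 -0.2077] [0.0281 0.0276] all bbox c [ 0.4179 -0.2059] [0.0318 0.0313] ((417.8749694824219, -207.27691650390625), (27.612178802490234, 26.66040802001953), 38.3312873840332)
small_jar top ray/depth [ 0.491  -0.3755  0.0427]
   top 366 ztop 0.0463 top c [ 0.4947 -0.3732] [0.0377 0.0299] all bbox c [ 0.4777 -0.3732] [0.0717 0.0299] ((495.15673828125, -372.6700744628906), (28.77117156982422, 38.00334930419922), 85.32635498046875)
   side 186 ztop 0.3296 top c [ 0.4916 -0.3326] [0.0266 0.0075] all bbox c [ 0.4957 -0.36  ] [0.0403 0.0656] ((491.38604736328125, -332.4757385253906), (6.322022914886475, 26.8692569732666), 84.29902648925781)
cup top ray/depth [0.5657 0.1666 0.0756]
trough top ray/depth [0.5879 0.0923 0.025 ]
dish top ray/depth [0.5907 0.0121 0.0697]
bin top ray/depth [ 0.6135 -0.0665  0.0481]
```

View pics/s5.png

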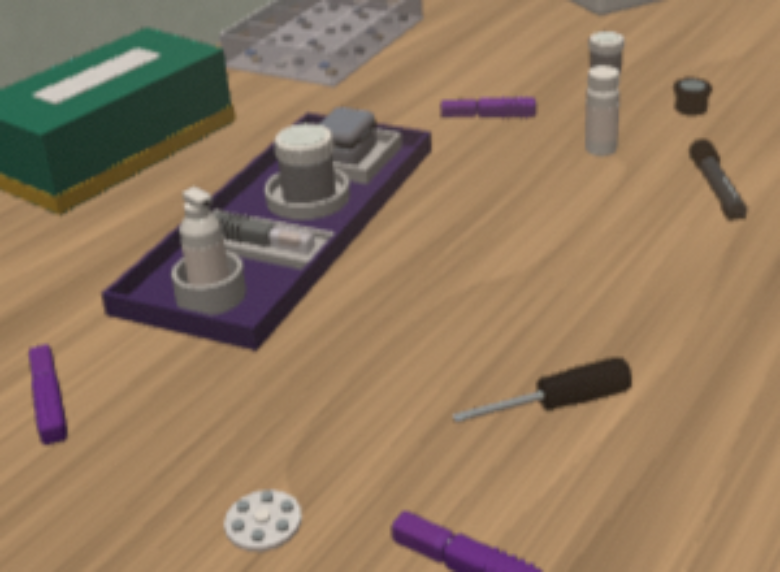

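View pics/t5.png

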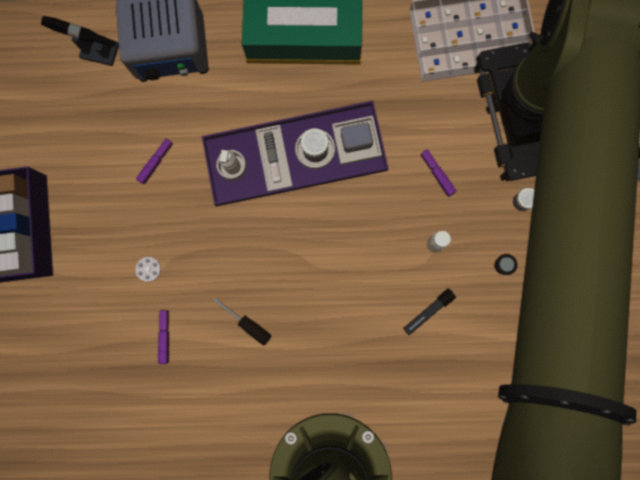

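Run:
```python
from h import *
for n in("top","side"):
    P=cloud(dict(np.load(n+"0.npz"))).reshape(-1,3)
    for k,x,y,a,b,r in(("spray neck/shoulder",.5785,.1755,.062,.076,.03),("spray top",.5785,.1755,.09,.11,.03),("jar top",.607,.0145,.062,.085,.04),("charger top",.623,-.0655,.04,.06,.045),("brush",.593,.095,.019,.035,.06)):
        Q=P[(np.hypot(P[:,0]-x,P[:,1]-y)<r)&(P[:,2]>a)&(P[:,2]<b)]
        if k=="brush": u=np.array([.98,.18]); s=(Q[:,:2]-[x,y]); Q=Q[abs(s@[-.18,.98])<.018]
        if len(Q): print(n,k,len(Q),"d",np.round((Q.max(0)+Q.min(0))[:2]/2-[x,y],4),"ext",np.round(np.ptp(Q,axis=0),4),"ztop",np.percentile(Q[:,2],95).round(4))
```

```text
top spray neck/shoulder 90 d [-0.0004 -0.0016] ext [0.0312 0.0306 0.0135] ztop 0.0758
top spray top 103 d [-0.0038 -0.0014] ext [0.0229 0.0175 0.0175] ztop 0.1036
top jar top 603 d [-0.0015 -0.0018] ext [0.0512 0.0502 0.0142] ztop 0.073
top charger top 658 d [-0.0005 -0.0016] ext [0.0495 0.0599 0.0142] ztop 0.0504
top brush 445 d [-0.0004  0.0012] ext [0.0986 0.03   0.0114] ztop 0.0285
side spray neck/shoulder 114 d [-0.0023  0.0016] ext [0.0259 0.0292 0.0136] ztop 0.0755
side spray top 74 d [-0.0018  0.0019] ext [0.0261 0.0149 0.013 ] ztop 0.1018
side jar top 231 d [-0.0007 -0.0004] ext [0.0506 0.0515 0.01  ] ztop 0.0714
side charger top 181 d [-0.0018 -0.001 ] ext [0.0467 0.0544 0.0099] ztop 0.0486
side brush 222 d [-0.0007  0.    ] ext [0.0998 0.0302 0.0088] ztop 0.0261
```

All are within about 3 mm of their axes, and the heights match resting on the floors (101, 69, 47 and 25 mm expected, camera bias +1 to 4 mm). Handing in.

```bash
python3 -c "
from h import *
print(ticket.sign_off()); print(monitor.get_obs()['time_s'])"
```

```text
the job is handed in; nothing more can be done
None
the job is handed in; nothing more can be done
```

The caddy is packed and the job is handed in at about 28 s on the robot's clock. The brush is in the trough, the charging case in the bin, the drying jar in the dish and the spray bottle in the cup. The gripper is open and clear of everything. The hand-in gave no verdict, so what follows is from my own last checks.

- **Positions:** the last top and side depth measurements put all four within about 3 mm of their insert centres. One reading of the spray head was 4 mm off, which its side nozzle explains.
- **Heights:** tops read 102–104 mm (spray), 71–73 mm (jar), 49–50 mm (case) and 26–28 mm (brush). Resting on the floors they should be 101, 69, 47 and 25 mm. The top camera also read 2–4 mm high at the start, before anything was moved, and the side camera about 2 mm high.
- **Uprightness:** I judged this by eye from the pictures only, and all four look upright or flat as they should.
- **Look-alikes:** the screw-cap bottle still measures where it was, to within about 1 mm, from the side camera. Its last top reading and both small-jar readings were spoiled because the arm was partly in the way. The small jar shows at the same pixel as at the start, and I never went near it.

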